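Put the kitchen canisters back in their caddy in order of size

ROBOT

A 7-joint arm with a two-finger parallel gripper is mounted at the origin on the work surface. World frame = base frame: x ahead of the robot, y to its left, z up, the work surface at z = 0. Lengths are in m, angles in rad, forces in N, time in s.
With the tool pointing down it reaches from about 0.35 to 0.9 m from the base axis. Payload 7.2 kg.
Tool frame: the origin (TCP) lies between the finger pads; the fingertips stand 17 mm ahead of it and the grasp point (between the pads) lies 2 mm behind it; z points along the fingers, y is the line along which they close (so a half turn about z gives the same grasp; the last joint's range is limited). The gripper opens to 85 mm and grips with 20 to 120 N. Pads are 22 mm wide; open, the fingers measure 114 mm over their backs; the gripper's body (76 mm by 85 mm) begins 54 mm behind the grasp point. The pads swing forward as they close: fully open they stand 13 mm farther back than shut.
Start: joints at [-1.412, 0.411, -0.013, 1.596, 0.006, 1.134, -0.082], TCP at [0.141, 0.609, 0.248] pointing down, gripper open.
Joint ranges: [-2.95, 2.95], [-0.29, 1.99], [-1.47, 1.44], [0.14, 2.54], [-1.03, 4.17], [0.13, 1.85], [-2.86, 2.86]. Speed limits (rad/s): [2.39, 2.39, 3.01, 3.01, 3.14, 3.14, 3.14].

INTERFACE

Orientations are given as a unit quaternion [x, y, z, w].
In Python, from rig import arm, imaging, finder gives the robot as it stands.
- The arm moves only by the shell command python3 -m crank 'ROWS' [FORCE]. ROWS is a JSON object whose one key "deltas" holds a list of rows, each a list of 5 numbers: the shift along the tool's x, y, z in mm, then the turn about the tool's z in degrees, then the closure, from 0 (fully open) to 1 (shut). A call has 1 to 12 rows; each row shifts and turns the commanded pose from where the row before left it, along the tool's axes as they then stand; what a row does not reach is not made up. A row lasts 1/10 s, in which the tool goes at most 50 mm and 8.59 degrees, less where a joint would pass 70% of its speed; a pose out of reach is approached as far as the arm can. A call with a gripper value outside its range is refused whole. The fingers move at their own pace and stop on an object; FORCE is the grip in N (left out, the last holds). Time passes only in rows, so rows that do not move let the fingers close. It gives the time, the measured TCP pose, the force, the opening and the grip force at its end, in the units of the state.
- arm.read_state(): the state, without advancing time (a new reading comes with each control period).
- imaging.snapshot(name): name is "scene" or "top" or "wrist"; returns the picture (400x640x3 uint8, blue, green, red); there is no depth.
- imaging.camera_params(name): a dict with "intrinsics" (3x3 intrinsics, pixels), "cam_to_world" (4x4, takes a point from camera to world coordinates); the wrist camera has in their place "tool_from_camera" (4x4, takes a point from camera to tool coordinates, whose origin is the TCP and whose axes are the flange's). Camera axes: x right, y down, z forward; pixel columns grow to the right and rows downward; lengths in m; the calibration is good to about 2 mm. A picture is of the moment at which its call begins: read the wrist's pose just before it. camera_params takes no time and is no camera call.
- arm.hand_in(): hands the job in; it is judged then, once.
Trained networks look in the newest picture that a camera, given by its name, has taken for a name from the list of things; names that differ only in an ending like _2 or _b are one class to them, and where a whole thing is asked for, a point or a joint stands for the part that bears it (a point fixed in the world has none). Each returns a list of dicts, best first, with "conf" (0 to 1); they miss things now and then, are a little off and sometimes report something else, mostly with a low value. They report only what shows in the picture. A call takes as long as a camera call. They do not tell look-alikes from the thing itself.
- finder.boxes_of(camera, label): "rect" ([left, top, width, height] in pixels, round what is visible of it).
- finder.silhouettes(camera, label): "region" (400x640 bool, what is visible of it) and "rect" ([left, top, width, height] in pixels, round what is visible of it).
The state is a dict: "time_s": time; "joints": joint angles; "qd": joint speeds; "effort": joint torques, N m; "eef_pos": TCP position; "orientation": TCP orientation; "force": force on the tool from outside, world axes, zero at the start; "torque": the same for the moment, N m; "opening": finger opening in m; "grasp_force": force on a finger pad.
Only numpy, scipy, OpenCV 4.12 (cv2) and the standard library are available. Lean on these libraries where they do the work, as an engineer would, in place of code of your own. Each camera call takes 0.05 s, during which the arm holds its last target. There are 200 camera calls.

TASK

Tidy the worktop: put the four steel canisters back into the bamboo caddy, one upright in each compartment, in order of size, with the largest at the end next to the utensil crock and going down to the smallest at the oil bottle's end. Set each one down rather than letting it drop, and leave the crock and the bottle where they stand.

Things in the scene. Friction and masses are not known exactly. Their poses are not given: they have to be found in the camera images.
- canister_1: The largest of four loose round brushed-steel canisters: 72 mm across, 149 mm tall in all. Flat lid, fast on the body, its top 125 mm above the underside; on its axis stands a wooden knob, a cylinder 22 mm across and 24 mm tall, to lift it by from above. Starts upright on the worktop between robot and caddy. Origin: centre of its underside; z up.
- canister_2: The second largest of four loose round brushed-steel canisters: 64 mm across, 129 mm tall in all. Flat lid, fast on the body, its top 105 mm above the underside; on its axis stands a wooden knob, a cylinder 22 mm across and 24 mm tall, to lift it by from above. Starts upright on the worktop between robot and caddy. Origin: centre of its underside; z up.
- canister_3: The third largest of four loose round brushed-steel canisters: 56 mm across, 111 mm tall in all. Flat lid, fast on the body, its top 87 mm above the underside; on its axis stands a wooden knob, a cylinder 22 mm across and 24 mm tall, to lift it by from above. Starts upright on the worktop between robot and caddy. Origin: centre of its underside; z up.
- canister_4: The smallest of four loose round brushed-steel canisters: 48 mm across, 94 mm tall in all. Flat lid, fast on the body, its top 70 mm above the underside; on its axis stands a wooden knob, a cylinder 22 mm across and 24 mm tall, to lift it by from above. Starts upright on the worktop between robot and caddy. Origin: centre of its underside; z up.
- bay_1: The leftmost (furthest to +y) of the fixed bamboo caddy's four compartments, cork floor, 90 x 90 mm inside, 95 mm apart; walls 5 mm thick, 18 mm high above the cork. Origin: centre of the cork's upper face, 12 mm above the worktop; x across the row, away from the robot; y along it, to the left; z up. Over the end wall, 47 mm left of here, a 12 mm carrying bar, top 54 mm above the cork.
- bay_2: The second from the left of the fixed bamboo caddy's four compartments, cork floor, 90 x 90 mm inside, 95 mm apart; walls 5 mm thick, 18 mm high above the cork. Origin: centre of the cork's upper face, 12 mm above the worktop; x across the row, away from the robot; y along it, to the left; z up.
- bay_3: The third from the left of the fixed bamboo caddy's four compartments, cork floor, 90 x 90 mm inside, 95 mm apart; walls 5 mm thick, 18 mm high above the cork. Origin: centre of the cork's upper face, 12 mm above the worktop; x across the row, away from the robot; y along it, to the left; z up.
- bay_4: The rightmost (furthest to -y) of the fixed bamboo caddy's four compartments, cork floor, 90 x 90 mm inside, 95 mm apart; walls 5 mm thick, 18 mm high above the cork. Origin: centre of the cork's upper face, 12 mm above the worktop; x across the row, away from the robot; y along it, to the left; z up. Over the end wall, 47 mm right of here, a 12 mm carrying bar, top 54 mm above the cork.
- crock: White ceramic utensil crock, 110 mm across and 130 mm tall, holding wooden spoons and a whisk up to about 270 mm high (one rigid loose piece, 1.1 kg). It stands off one end of the caddy, left or right, about 365 mm from the caddy's middle. Origin: centre of its underside, z up.
- oil_bottle: Green glass oil bottle with black cap and paper label, 64 mm across and 235 mm tall, loose. It stands off the other end of the caddy. Origin: centre of its underside, z up.
Not all that is in view belongs to the job. Leave any green look-alike of the canister_3 alone.

How it is judged:
By the outcome, as a careful person would: the job done as asked, in the order asked, and still so for the second after the job is handed in, with the robot touching nothing.
It also fails if it takes over 102 s, if anything falls off the work surface, if the arm or the gripper's body presses on something with over 40 N, if the wrist force passes 120 N, or if a joint passes its speed limit or range.

## Working session

There is one attempt and no reset: what is moved stays moved. The work goes in short steps, Python scripts to look and compute and a shell command to move; the robot and the scene stay as the last step left them, time stands still between calls to the robot, and variables do not carry over. Pictures are saved under pics/ and viewed, at most 14 in all, crops included, and the job is handed in when it is done.

```bash
mkdir -p pics; python3 - <<'E'
from rig import arm, imaging, finder
import cv2,numpy as np
np.set_printoptions(precision=4,suppress=True)
s=arm.read_state();print({k:s[k] for k in('time_s','eef_pos','orientation','opening')})
for c in("scene","top"):
    im=imaging.snapshot(c);cv2.imwrite(f"pics/{c}0.png",im)
    p=imaging.camera_params(c);print(c,np.array(p["intrinsics"]),np.array(p["cam_to_world"]))
    for l in("canister_1","bay_1","crock","oil_bottle"):
        print(l,[(np.round(d["rect"]).tolist(),round(d["conf"],2)) for d in finder.boxes_of(c,l)])
print(imaging.camera_params("wrist"))
E
```

```text
{'time_s': 0.0, 'eef_pos': array([0.1405, 0.6085, 0.2474]), 'orientation': array([ 0.1132,  0.9936, -0.0008, -0.    ]), 'opening': 0.08539248495333204}
scene [[422.9396   0.     324.2739]
 [  0.     422.9396 207.711 ]
 [  0.       0.       1.    ]] [[ 0.2585  0.7687 -0.5851  1.1501]
 [ 0.966  -0.1993  0.1649 -0.1727]
 [ 0.0102 -0.6078 -0.794   0.8987]
 [ 0.      0.      0.      1.    ]]
canister_1 [([368.0, 146.0, 30.0, 45.0], 0.91), ([279.0, 170.0, 19.0, 37.0], 0.74), ([249.0, 146.0, 24.0, 40.0], 0.66), ([322.0, 163.0, 20.0, 34.0], 0.65), ([292.0, 140.0, 21.0, 38.0], 0.64), ([210.0, 173.0, 35.0, 42.0], 0.6)]
bay_1 [([260.0, 234.0, 37.0, 37.0], 0.86), ([296.0, 228.0, 41.0, 32.0], 0.69), ([332.0, 212.0, 39.0, 34.0], 0.67), ([366.0, 207.0, 38.0, 33.0], 0.56)]
crock [([129.0, 220.0, 87.0, 107.0], 0.97)]
oil_bottle [([448.0, 145.0, 45.0, 80.0], 0.67)]
top [[481.8277   0.     312.734 ]
 [  0.     481.8277 201.2729]
 [  0.       0.       1.    ]] [[ 0.0087 -0.9817  0.19    0.2329]
 [-1.     -0.0078  0.0058 -0.0068]
 [-0.0042 -0.19   -0.9818  1.4633]
 [ 0.      0.      0.      1.    ]]
canister_1 [([235.0, 203.0, 28.0, 36.0], 0.82), ([323.0, 211.0, 20.0, 23.0], 0.73), ([307.0, 248.0, 19.0, 20.0], 0.7), ([377.0, 218.0, 28.0, 24.0], 0.61), ([342.0, 247.0, 27.0, 21.0], 0.56), ([288.0, 213.0, 19.0, 20.0], 0.5)]
bay_1 [([278.0, 164.0, 32.0, 30.0], 0.97), ([247.0, 168.0, 33.0, 25.0], 0.93), ([342.0, 158.0, 30.0, 30.0], 0.77), ([312.0, 162.0, 27.0, 26.0], 0.66)]
crock [([406.0, 100.0, 62.0, 67.0], 0.91), ([288.0, 211.0, 15.0, 22.0], 0.2)]
oil_bottle [([174.0, 148.0, 36.0, 40.0], 0.94)]
{'intrinsics': array([[297.0639,   0.    , 319.7193],
       [  0.    , 297.0639, 199.0557],
       [  0.    ,   0.    ,   1.    ]]), 'tool_from_camera': array([[ 0.0001, -0.9514, -0.308 ,  0.0786],
       [ 1.    ,  0.0003, -0.0005, -0.0005],
       [ 0.0006, -0.308 ,  0.9514, -0.1254],
       [ 0.    ,  0.    ,  0.    ,  1.    ]])}
```

```bash
python3 - <<'E'
import cv2
a=cv2.imread("pics/top0.png")[80:290,150:490];cv2.imwrite("pics/t_crop.png",cv2.resize(a,(800,494),interpolation=cv2.INTER_CUBIC))
a=cv2.imread("pics/scene0.png")[110:340,110:510];cv2.imwrite("pics/s_crop.png",cv2.resize(a,(800,460),interpolation=cv2.INTER_CUBIC))
E
```

```text
(no output)
```

View pics/t_crop.png

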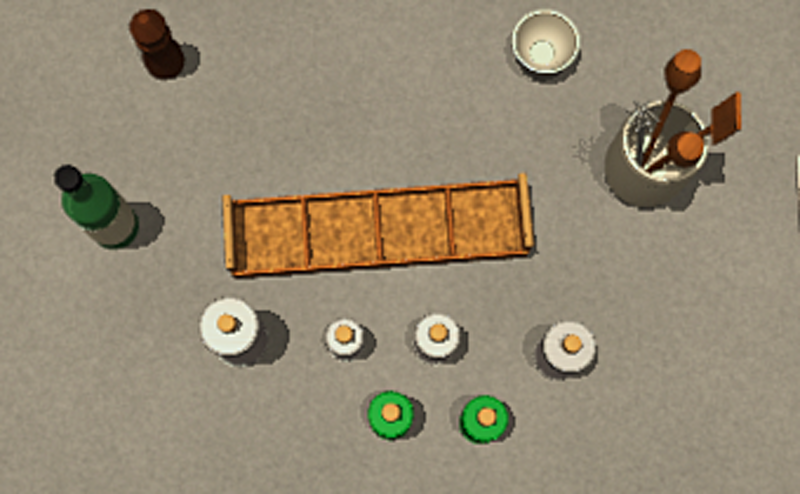

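View pics/s_crop.png

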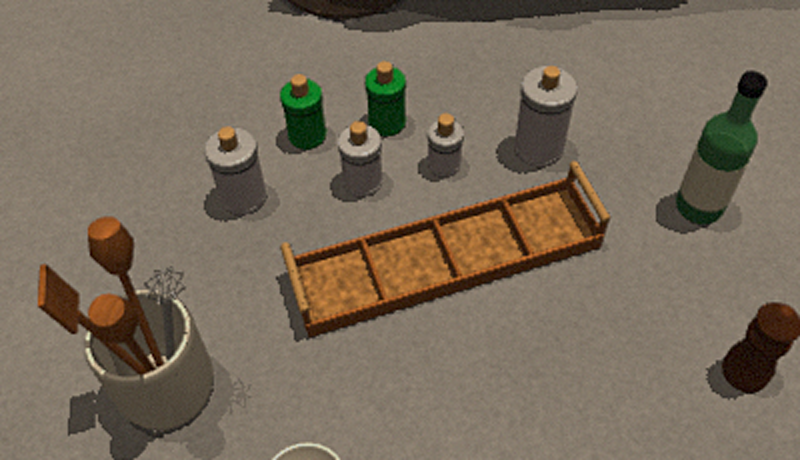

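The crock stands on the right (-y), at top px (430,140), so the largest goes in bay_4 and the smallest in bay_1. Six canisters were found (top px):
- Steel: (248,219) largest, (392,227) second, (336,223) third, (297,224) smallest.
- Green look-alikes: (316,256) and (356,257). These are not part of the job.

The two enlarged crops confirm this. Next I'll measure the knobs and bays.

```bash
cat > h.py <<'E'
from rig import arm, imaging, finder
import cv2,numpy as np
np.set_printoptions(precision=4,suppress=True)
def hit(c,uv,z):
    p=imaging.camera_params(c);T=np.array(p["cam_to_world"])
    d=T[:3,:3]@np.linalg.solve(np.array(p["intrinsics"]),[uv[0],uv[1],1]);o=T[:3,3]
    return (o+d*(z-o[2])/d[2])[:2]
def proj(c,P):
    p=imaging.camera_params(c);T=np.linalg.inv(np.array(p["cam_to_world"]))
    q=np.array(p["intrinsics"])@(T[:3,:3]@P+T[:3,3]);return q[:2]/q[2]
def knobs(im,box):
    l,t,w,h=box;s=cv2.cvtColor(im,cv2.COLOR_BGR2HSV)[t:t+h,l:l+w]
    m=cv2.inRange(s,(5,90,100),(25,255,255));n,_,st,ce=cv2.connectedComponentsWithStats(m)
    return [(ce[i]+[l,t],st[i,4]) for i in range(1,n) if st[i,4]>12]
LID={1:.125,2:.105,3:.087,4:.070}
E
python3 - <<'E'
from h import *
cams={"top":((225,200,190,42),),"scene":((205,135,200,70),)}
for c,(box,) in cams.items():
    im=imaging.snapshot(c)
    for uv,a in knobs(im,box):
        print(c,uv,a,[hit(c,uv,LID[k]+(.020 if c=="top" else .014)) for k in(1,2,3,4)])
    # lid/white-metal check
    ss=finder.silhouettes(c,"bay_1")
    for d in sorted(ss,key=lambda d:d["rect"][0]):
        ys,xs=np.nonzero(d["region"]);print(c,"bay",round(d["conf"],2),len(xs),hit(c,(xs.mean(),ys.mean()),.012))
E
```

```text
top [245.7111 216.8667] 45 [array([0.4426, 0.1863]), array([0.4457, 0.1892]), array([0.4486, 0.1919]), array([0.4513, 0.1944])]
top [295.7955 221.5455] 44 [array([0.4306, 0.0473]), array([0.4336, 0.0481]), array([0.4363, 0.0489]), array([0.4388, 0.0496])]
top [335.7955 220.8864] 44 [array([ 0.4333, -0.0633]), array([ 0.4364, -0.0641]), array([ 0.4391, -0.0649]), array([ 0.4417, -0.0656])]
top [392.8864 225.3636] 44 [array([ 0.4221, -0.2207]), array([ 0.425 , -0.2239]), array([ 0.4276, -0.2268]), array([ 0.43  , -0.2296])]
top bay 0.92 747 [0.5864 0.0583]
top bay 0.82 781 [ 0.5949 -0.0351]
top bay 0.64 661 [ 0.604  -0.1317]
scene [301.5946 142.8108] 37 [array([ 0.3734, -0.0169]), array([ 0.353 , -0.0128]), array([ 0.3346, -0.0092]), array([ 0.3172, -0.0057])]
scene [385.5   145.375] 40 [array([0.4358, 0.1885]), array([0.4169, 0.198 ]), array([0.4   , 0.2066]), array([0.384 , 0.2146])]
scene [258.7436 149.4359] 39 [array([ 0.3698, -0.127 ]), array([ 0.3493, -0.1258]), array([ 0.3308, -0.1248]), array([ 0.3134, -0.1237])]
scene [332.5714 169.2619] 42 [array([0.4816, 0.0351]), array([0.464 , 0.0406]), array([0.4481, 0.0455]), array([0.4332, 0.0502])]
scene [288.6222 173.0667] 45 [array([ 0.4671, -0.0708]), array([ 0.4491, -0.0682]), array([ 0.4329, -0.0658]), array([ 0.4176, -0.0635])]
scene [222.8  175.96] 50 [array([ 0.4369, -0.2251]), array([ 0.4181, -0.2265]), array([ 0.4012, -0.2277]), array([ 0.3853, -0.2289])]
scene [399.7377 196.9016] 61 [array([0.6037, 0.1623]), array([0.5893, 0.1711]), array([0.5763, 0.179 ]), array([0.5641, 0.1865])]
scene [383.4545 201.7273] 33 [array([0.6076, 0.1209]), array([0.5933, 0.1286]), array([0.5805, 0.1356]), array([0.5684, 0.1421])]
scene bay 0.55 964 [ 0.5997 -0.1313]
scene bay 0.74 918 [ 0.5907 -0.0378]
scene bay 0.6 826 [0.5829 0.0573]
scene bay 0.66 775 [0.5752 0.1535]
```

```bash
python3 -m crank '{"deltas":[[0,0,0,-6.5,0.35],[0,0,0,-6.5,0.35],[-25,-35,0,0,0.35],[-25,-35,0,0,0.35],[-25,-35,0,0,0.35],[-25,-35,0,0,0.35],[-25,-35,0,0,0.35],[-25,-35,0,0,0.35],[-25,-35,0,0,0.35],[-25,-35,0,0,0.35],[-25,-35,0,0,0.35],[-25,-35,0,0,0.35]]}' 80
```

```text
time_s: 1.9
eef_pos: [0.3915, 0.2575, 0.2487]
orientation: [-0.0, 1.0, 0.0, 0.0]
force: [0.9, 0.5, -0.1]
opening: 0.0555
grasp_force: 0.0
```

```bash
python3 -m crank '{"deltas":[[-24,-35,0,0,0.35],[-24,-35,0,0,0.35],[0,0,0,0,0.35],[0,0,0,0,0.35]]}' 80; python3 - <<'E'
from h import *
s=arm.read_state();im=imaging.snapshot("wrist");cv2.imwrite("pics/w1.png",im)
p=imaging.camera_params("wrist");print(s["eef_pos"])
s_=finder.boxes_of("wrist","canister_1");print([(np.round(d["rect"]),round(d["conf"],2)) for d in s_][:3])
K=np.array(p["intrinsics"]);Tc=np.array(p["tool_from_camera"])
q=cv2.cvtColor(im,cv2.COLOR_BGR2HSV);m=cv2.inRange(q,(5,90,100),(25,255,255));n,_,st,ce=cv2.connectedComponentsWithStats(m)
for i in range(1,n):
    if st[i,4]<80: continue
    d=Tc[:3,:3]@np.linalg.solve(K,[*ce[i],1]);z=s["eef_pos"][2]-.143;print(ce[i],st[i,2:5],(Tc[:3,3]+d*(z-Tc[2,3])/d[2])*1000)
E
```

```text
time_s: 2.3
eef_pos: [0.4389, 0.1884, 0.2484]
orientation: [0.001, 1.0, 0.0, 0.0]
force: [-0.7, 0.4, -0.4]
opening: 0.0552
grasp_force: 0.0
[0.4389 0.1884 0.2484]
[(array([ 67.,  53., 107.,  65.]), 0.97), (array([ 2., 53., 72., 58.]), 0.79), (array([169., 150.,  57.,  54.]), 0.75)]
[80.1131 82.2066] [ 25  26 513] [  92.9701 -174.2774  105.394 ]
[177.2824 188.0676] [ 21  23 340] [  13.3284 -115.6272  105.394 ]
[ 53.6641 191.5556] [ 41  27 765] [  10.3744 -216.2203  105.394 ]
[314.7597 210.6602] [ 27  24 462] [ -6.0542  -4.7893 105.394 ]
[191.4835 276.6295] [  302    87 12811] [ -68.7193 -115.0663  105.394 ]
[ 48.822  293.2147] [ 26  52 191] [ -86.091  -247.2303  105.394 ]
[ 26.2109 307.6825] [ 40  67 844] [-101.7981 -272.594   105.394 ]
```

View pics/w1.png

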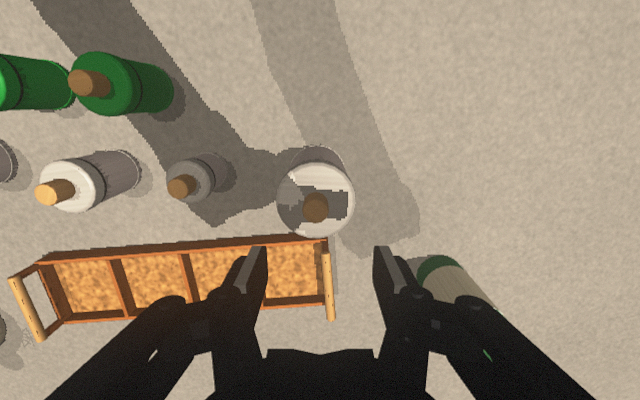

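```bash
python3 -m crank '{"deltas":[[-3.5,-3,30,0,0.35],[0,0,35,0,0.35],[0,0,25,0,0.35],[0,0,13.4,0,0.35],[0,0,0,0,0.35],[0,0,0,0,1],[0,0,0,0,1],[0,0,0,0,1],[0,0,0,0,1],[0,0,0,0,1],[0,0,0,0,1]]}' 80
```

```text
time_s: 3.5
eef_pos: [0.4428, 0.1862, 0.1461]
orientation: [0.0, 1.0, 0.001, 0.001]
force: [-1.0, -0.9, 5.4]
opening: 0.0196
grasp_force: 78.5
```

```bash
python3 -m crank '{"deltas":[[0,0,-3,0,1],[0,0,-12,0,1],[0,0,-15,0,1],[0,0,0,0,1],[0,0,0,0,1]]}'; python3 - <<'E'
from h import *
cv2.imwrite("pics/s2.png",cv2.resize(imaging.snapshot("scene")[60:260,250:520],(800,592)))
E
```

```text
time_s: 4.0
eef_pos: [0.4421, 0.1862, 0.1752]
orientation: [-0.0, 1.0, 0.0, 0.0]
force: [-0.5, 0.1, -4.4]
opening: 0.0189
grasp_force: 78.6
```

View pics/s2.png

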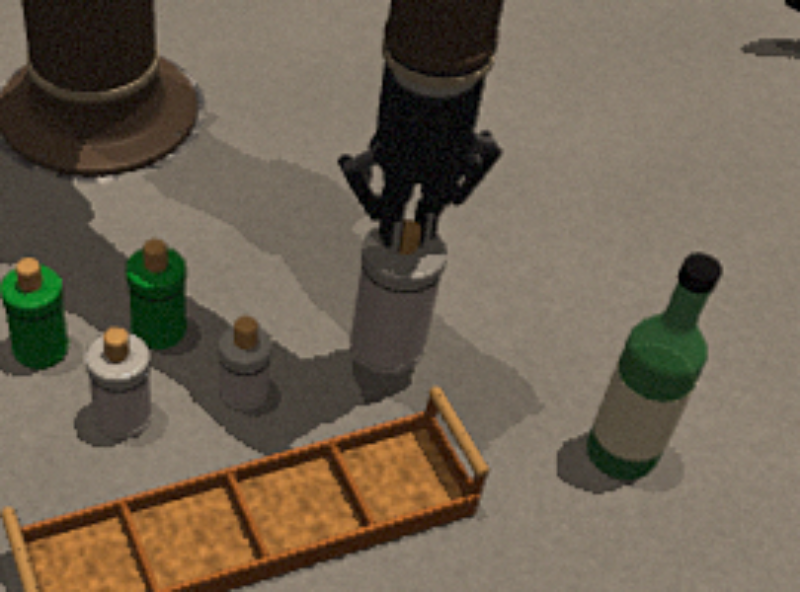

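```bash
python3 -m crank '{"deltas":[[0,0,-30,0,1],[0,0,-40,0,1],[-10,-20,-30,0,1],[-16,-32,0,0,1],[-16,-32,0,0,1],[-16,-32,0,0,1],[-16,-32,0,0,1],[-16,-32,0,0,1],[-16,-32,0,0,1],[-16,-32,0,0,1],[-16,-32,0,0,1],[-16,-32,0,0,1]]}'
```

```text
time_s: 5.25
eef_pos: [0.5962, -0.123, 0.2736]
orientation: [-0.0, 1.0, 0.0, -0.001]
force: [0.8, 2.1, -4.0]
opening: 0.0192
grasp_force: 79.5
```

```bash
python3 -m crank '{"deltas":[[-3,-5,0,0,1],[-3,-5,0,0,1],[0,0,0,0,1],[0,0,0,0,1]]}'; python3 - <<'E'
from h import *
cv2.imwrite("pics/s3.png",cv2.resize(imaging.snapshot("scene")[100:340,130:450],(800,600)))
E
```

```text
time_s: 5.65
eef_pos: [0.6018, -0.1306, 0.2744]
orientation: [-0.001, 1.0, 0.0, -0.0]
force: [-0.1, 0.6, -4.2]
opening: 0.0191
grasp_force: 79.6
```

View pics/s3.png

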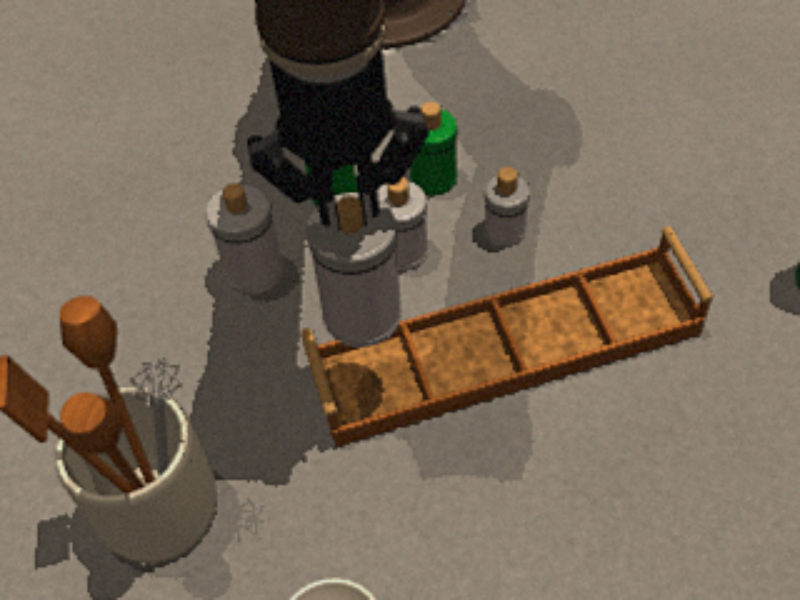

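```bash
python3 -m crank '{"deltas":[[0,0,25,0,1],[0,0,35,0,1],[0,0,25,0,1],[0,0,15,0,1],[0,0,8,0,1],[0,0,4,0,1],[0,0,1.5,0,1],[0,0,1.5,0,1],[0,0,0,0,1]]}'
```

```text
time_s: 6.6
eef_pos: [0.6025, -0.1321, 0.1606]
orientation: [-0.0, 1.0, -0.0, 0.001]
force: [0.1, -0.6, -4.9]
opening: 0.0191
grasp_force: 79.5
```

```bash
python3 -m crank '{"deltas":[[0,0,1,0,1],[0,0,1,0,1],[0,0,0.5,0,1],[0,0,0,0,1]]}'
```

```text
time_s: 7.0
eef_pos: [0.6027, -0.1323, 0.1582]
orientation: [0.0, 1.0, -0.0, 0.001]
force: [-0.8, -0.7, 2.1]
opening: 0.0194
grasp_force: 80.3
```

```bash
python3 -m crank '{"deltas":[[0,0,0,0,0.7],[0,0,0,0,0.5],[0,0,0,0,0.35],[0,0,0,0,0.35],[0,0,-15,0,0.35],[0,0,-30,0,0.35],[0,0,-35,0,0.35],[36,-18.5,0,0,0.35],[36,-18.5,0,0,0.35],[36,-18.5,0,0,0.35],[36,-18.5,0,0,0.35],[36,-18.5,0,0,0.35]]}'; cat > k.py <<'E'
from h import *
import sys
def look(k):
    s=arm.read_state();im=imaging.snapshot("wrist");p=imaging.camera_params("wrist")
    K=np.array(p["intrinsics"]);Tc=np.array(p["tool_from_camera"])
    q=cv2.cvtColor(im,cv2.COLOR_BGR2HSV);m=cv2.inRange(q,(5,90,60),(25,255,255));n,_,st,ce=cv2.connectedComponentsWithStats(m)
    print(s["eef_pos"])
    for i in range(1,n):
        d=Tc[:3,:3]@np.linalg.solve(K,[*ce[i],1]);z=s["eef_pos"][2]-LID[k]-.018
        t=(Tc[:3,3]+d*(z-Tc[2,3])/d[2])*1000
        if st[i,4]>80 and abs(t[:2]).max()<60: print("knob",ce[i],st[i,4],t)
look(int(sys.argv[1]))
E
python3 -m crank '{"deltas":[[0,0,0,0,0.35],[0,0,0,0,0.35]]}'; python3 k.py 2
```

```text
time_s: 8.2
eef_pos: [0.4208, -0.2253, 0.2385]
orientation: [0.0, 1.0, -0.0, 0.001]
force: [-0.6, -1.5, -0.1]
opening: 0.0555
grasp_force: 0.0
time_s: 8.4
eef_pos: [0.4221, -0.225, 0.2387]
orientation: [0.001, 1.0, 0.0, 0.001]
force: [1.0, 0.0, 0.2]
opening: 0.0556
grasp_force: 0.0
[ 0.4221 -0.225   0.2387]
knob [318.7266 202.1436] 578 [ -2.0784  -1.542  115.6965]
```

```bash
python3 -m crank '{"deltas":[[-1.5,-0.5,35,0,0.35],[0,0,40,0,0.35],[0,0,25,0,0.35],[0,0,13,0,0.35],[0,0,0,0,0.35],[0,0,0,0,1],[0,0,0,0,1],[0,0,0,0,1],[0,0,0,0,1],[0,0,0,0,1],[0,0,0,0,1]]}' 80
```

```text
time_s: 9.55
eef_pos: [0.4247, -0.2256, 0.1259]
orientation: [0.0, 1.0, -0.0, 0.002]
force: [-1.2, -0.4, 6.4]
opening: 0.0195
grasp_force: 78.0
```

```bash
python3 -m crank '{"deltas":[[0,0,-10,0,1],[0,0,-30,0,1],[0,0,-45,0,1],[0,0,-45,0,1],[0,0,-35,0,1],[0,0,-15,0,1],[-28,31.5,0,0,1],[-28,31.5,0,0,1],[-28,31.5,0,0,1],[-28,31.5,0,0,1],[-28,31.5,0,0,1],[-28,31.5,0,0,1]]}';python3 -m crank '{"deltas":[[0,0,0,0,1],[0,0,0,0,1],[0,0,0,0,1]]}'
```

```text
time_s: 10.75
eef_pos: [0.592, -0.0346, 0.3051]
orientation: [0.0, 1.0, -0.0, -0.0]
force: [0.8, -0.8, -3.1]
opening: 0.0196
grasp_force: 78.9
time_s: 11.05
eef_pos: [0.5908, -0.0371, 0.3047]
orientation: [0.001, 1.0, -0.0, -0.0]
force: [0.3, -0.7, -2.7]
opening: 0.0192
grasp_force: 78.9
```

```bash
python3 -m crank '{"deltas":[[-2,0,35,0,1],[0,0,45,0,1],[0,0,40,0,1],[0,0,25,0,1],[0,0,12,0,1],[0,0,5,0,1],[0,0,2,0,1],[0,0,1,0,1],[0,0,0.7,0,1],[0,0,0.5,0,1],[0,0,0,0,1],[0,0,0,0,1]]}'
```

```text
time_s: 12.25
eef_pos: [0.5937, -0.0359, 0.1385]
orientation: [-0.0, 1.0, 0.0, 0.0]
force: [-0.5, -0.4, -3.2]
opening: 0.019
grasp_force: 78.9
```

```bash
python3 -m crank '{"deltas":[[0,0,0.5,0,1],[0,0,0.5,0,1],[0,0,0,0,1]]}'
```

```text
time_s: 12.55
eef_pos: [0.594, -0.036, 0.138]
orientation: [-0.0, 1.0, 0.0, 0.001]
force: [-1.5, 0.6, 5.2]
opening: 0.0193
grasp_force: 79.7
```

```bash
python3 -m crank '{"deltas":[[0,0,0,0,0.7],[0,0,0,0,0.5],[0,0,0,0,0.35],[0,0,0,0,0.35],[0,0,-15,0,0.35],[0,0,-30,0,0.35],[0,0,-35,0,0.35],[38,-7,0,0,0.35],[40,-8,0,0,0.35],[40,-7,0,0,0.35],[40,-7,0,0,0.35],[0,0,0,0,0.35]]}'; python3 -m crank '{"deltas":[[0,0,0,0,0.35],[0,0,0,0,0.35]]}'; python3 k.py 3
```

```text
time_s: 13.75
eef_pos: [0.431, -0.0663, 0.2178]
orientation: [0.001, 1.0, 0.001, -0.001]
force: [0.4, 0.2, 0.5]
opening: 0.0559
grasp_force: 0.0
time_s: 13.95
eef_pos: [0.437, -0.0648, 0.2181]
orientation: [-0.0, 1.0, 0.0, 0.001]
force: [0.1, -0.3, -0.8]
opening: 0.0557
grasp_force: 0.0
[ 0.437  -0.0648  0.2181]
knob [317.4772 202.9442] 591 [ -1.9171  -2.5911 113.0808]
```

```bash
python3 -m crank '{"deltas":[[-1.5,-1,35,0,0.35],[0,0,40,0,0.35],[0,0,25,0,0.35],[0,0,11,0,0.35],[0,0,0,0,0.35],[0,0,0,0,1],[0,0,0,0,1],[0,0,0,0,1],[0,0,0,0,1],[0,0,0,0,1],[0,0,0,0,1]]}' 80
```

```text
time_s: 15.1
eef_pos: [0.4383, -0.0662, 0.1076]
orientation: [0.0, 1.0, 0.0, 0.002]
force: [-0.5, -1.1, 4.9]
opening: 0.0194
grasp_force: 78.0
```

```bash
python3 -m crank '{"deltas":[[0,0,-10,0,1],[0,0,-30,0,1],[0,0,-45,0,1],[0,0,-45,0,1],[0,0,-30,0,1],[-10,8,0,0,1],[-28,24,0,0,1],[-30,26,0,0,1],[-30,26,0,0,1],[-28,24,0,0,1],[-20,16,0,0,1],[0,0,0,0,1]]}';python3 -m crank '{"deltas":[[0,0,0,0,1],[0,0,0,0,1]]}'
```

```text
time_s: 16.3
eef_pos: [0.5846, 0.062, 0.2646]
orientation: [-0.002, 1.0, 0.0, -0.001]
force: [1.0, 0.1, -1.8]
opening: 0.0193
grasp_force: 78.5
time_s: 16.5
eef_pos: [0.5823, 0.0571, 0.2658]
orientation: [0.0, 1.0, -0.0, -0.001]
force: [-0.1, -0.2, -2.2]
opening: 0.019
grasp_force: 78.5
```

```bash
python3 -m crank '{"deltas":[[-2,1,35,0,1],[0,0,40,0,1],[0,0,35,0,1],[0,0,20,0,1],[0,0,9,0,1],[0,0,4,0,1],[0,0,1,0,1],[0,0,0.7,0,1],[0,0,0.6,0,1],[0,0,0,0,1],[0,0,0,0,1]]}'
```

```text
time_s: 17.6
eef_pos: [0.5853, 0.0591, 0.1213]
orientation: [-0.0, 1.0, 0.0, 0.0]
force: [0.2, 0.1, -1.4]
opening: 0.0197
grasp_force: 78.5
```

```bash
python3 -m crank '{"deltas":[[0,0,0.6,0,1],[0,0,0.5,0,1],[0,0,0.5,0,1],[0,0,0.4,0,1],[0,0,0,0,1]]}'
```

```text
time_s: 18.1
eef_pos: [0.5855, 0.059, 0.1197]
orientation: [-0.0, 1.0, 0.0, 0.0]
force: [-1.8, -0.7, 6.2]
opening: 0.0195
grasp_force: 79.3
```

```bash
python3 -m crank '{"deltas":[[0,0,0,0,0.7],[0,0,0,0,0.5],[0,0,0,0,0.35],[0,0,0,0,0.35],[0,0,-15,0,0.35],[0,0,-30,0,0.35],[0,0,-35,0,0.35],[37,-2,0,0,0.35],[38,-3,0,0,0.35],[38,-2,0,0,0.35],[36,-2,0,0,0.35],[0,0,0,0,0.35]]}'; python3 -m crank '{"deltas":[[0,0,0,0,0.35],[0,0,0,0,0.35]]}'; python3 k.py 4
```

```text
time_s: 19.3
eef_pos: [0.432, 0.0494, 0.1995]
orientation: [-0.0, 1.0, 0.001, -0.001]
force: [0.2, 0.5, 0.3]
opening: 0.0555
grasp_force: 0.0
time_s: 19.5
eef_pos: [0.4375, 0.0502, 0.1998]
orientation: [-0.0, 1.0, 0.0, 0.001]
force: [-0.4, -0.3, 0.6]
opening: 0.0555
grasp_force: 0.0
[0.4375 0.0502 0.1998]
knob [317.1953 202.222 ] 599 [ -0.8408  -2.816  111.7945]
```

```bash
python3 -m crank '{"deltas":[[-0.5,-1.5,35,0,0.35],[0,0,40,0,0.35],[0,0,24,0,0.35],[0,0,11,0,0.35],[0,0,0,0,0.35],[0,0,0,0,1],[0,0,0,0,1],[0,0,0,0,1],[0,0,0,0,1],[0,0,0,0,1],[0,0,0,0,1]]}' 80
```

```text
time_s: 20.65
eef_pos: [0.4377, 0.0486, 0.0903]
orientation: [0.0, 1.0, 0.0, 0.001]
force: [-0.9, -1.1, 6.0]
opening: 0.0194
grasp_force: 78.1
```

```bash
python3 -m crank '{"deltas":[[0,0,-10,0,1],[0,0,-30,0,1],[0,0,-45,0,1],[0,0,-45,0,1],[0,0,-20,0,1],[-10,8,0,0,1],[-28,21,0,0,1],[-28,21,0,0,1],[-28,21,0,0,1],[-26,20,0,0,1],[-18,13,0,0,1],[0,0,0,0,1]]}';python3 -m crank '{"deltas":[[0,0,0,0,1],[0,0,0,0,1]]}'
```

```text
time_s: 21.85
eef_pos: [0.5758, 0.1555, 0.2368]
orientation: [-0.002, 1.0, -0.0, -0.001]
force: [-0.0, -0.5, -2.8]
opening: 0.0194
grasp_force: 78.5
time_s: 22.05
eef_pos: [0.5738, 0.1518, 0.2381]
orientation: [0.0, 1.0, -0.0, -0.001]
force: [0.2, -0.7, -2.6]
opening: 0.0193
grasp_force: 78.5
```

Target z ≈ 0.1022.

```bash
python3 -m crank '{"deltas":[[-2,0.5,35,0,1],[0,0,40,0,1],[0,0,30,0,1],[0,0,17,0,1],[0,0,8,0,1],[0,0,3.5,0,1],[0,0,0.7,0,1],[0,0,0.6,0,1],[0,0,0.5,0,1],[0,0,0,0,1],[0,0,0,0,1]]}'
```

```text
time_s: 23.15
eef_pos: [0.5768, 0.1531, 0.104]
orientation: [-0.0, 1.0, 0.0, 0.0]
force: [0.0, -0.7, -2.1]
opening: 0.0192
grasp_force: 78.7
```

```bash
python3 -m crank '{"deltas":[[0,0,0.6,0,1],[0,0,0.5,0,1],[0,0,0.5,0,1],[0,0,0.4,0,1],[0,0,0,0,1]]}'
```

```text
time_s: 23.65
eef_pos: [0.577, 0.153, 0.1024]
orientation: [0.0, 1.0, 0.0, 0.0]
force: [-2.9, -1.1, 5.2]
opening: 0.0195
grasp_force: 79.2
```

```bash
python3 -m crank '{"deltas":[[0,0,0,0,0.7],[0,0,0,0,0.5],[0,0,0,0,0.35],[0,0,0,0,0.35],[0,0,-15,0,0.35],[0,0,-40,0,0.35],[0,0,-45,0,0.35],[0,0,-45,0,0.35],[40,0,-30,0,0.35],[45,0,0,0,0.35],[45,0,0,0,0.35],[45,0,0,0,0.35]]}'; python3 -m crank '{"deltas":[[0,0,0,0,0.35],[0,0,0,0,0.35]]}'; python3 - <<'E'
from h import *
a=imaging.snapshot("scene")[110:340,110:510];b=imaging.snapshot("top")[80:290,150:490]
cv2.imwrite("pics/end_s.png",cv2.resize(a,(800,460)));cv2.imwrite("pics/end_t.png",cv2.resize(b,(800,494)))
E
```

```text
time_s: 24.85
eef_pos: [0.4, 0.1527, 0.2777]
orientation: [0.0, 1.0, 0.0, 0.001]
force: [0.2, 0.6, 0.9]
opening: 0.0556
grasp_force: 0.0
time_s: 25.05
eef_pos: [0.4014, 0.1531, 0.2781]
orientation: [-0.001, 1.0, 0.001, 0.001]
force: [0.9, 0.4, -0.0]
opening: 0.0555
grasp_force: 0.0
```

View pics/end_s.png

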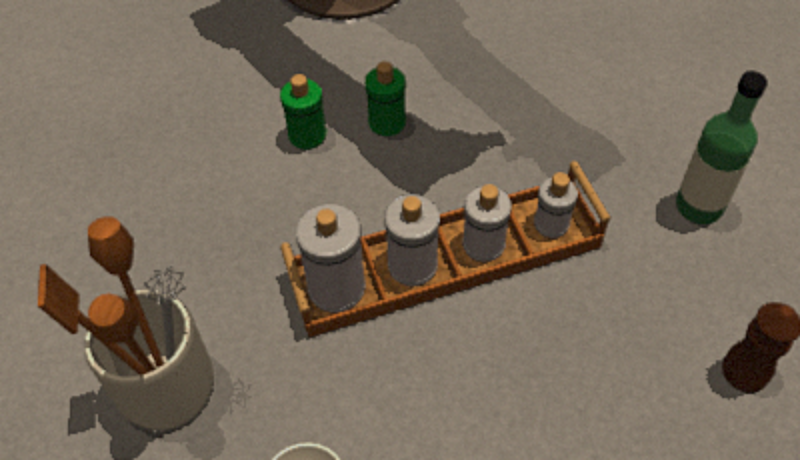

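View pics/end_t.png

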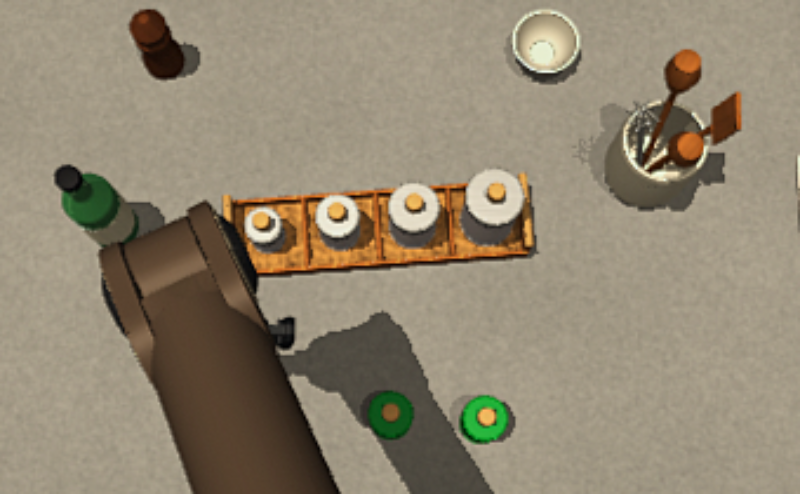

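All four canisters stand upright in their bays. In the scene crop the largest is at (330,260) by the crock and the smallest is at (555,210) at the bottle's end. The crock, the bottle and the green look-alikes haven't moved.

```bash
python3 -c "
from rig import arm
print(arm.hand_in())"
```

```text
the job is handed in; nothing more can be done
None
```

The job is handed in: all four steel canisters stand upright in the caddy, largest next to the crock down to smallest at the oil bottle's end, with the crock, bottle and green look-alikes where they were, in about 25 s.

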